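# Set the photometer and hold the check filter in its slot

### The job

Turn the photometer's knob until the sliding pointer under the clear cover lines up with the fixed mark. Then take the check filter (the paddle with the flat rectangular handle) from the rack, pass its blade down through the narrow slot in the guard on top of the photometer until the line around the blade is level with the slot, and finish while holding it there upright, without letting go or letting the handle come down on the slot. Leave the round-knobbed blank in the rack and do not displace the other things on the bench.

Things in the scene. Friction and masses are not known exactly. Their poses are not given: they have to be found in the camera images.
- photometer: White instrument fixed to the bench, 180 (x) x 300 (y) x 70 mm high, origin at the centre of its underside, z up; dark front panel on its -x side (towards the robot). The knob is on its top at (-30, 90) mm, the slot guard on its top at (0, -90) mm, and a clear solid cover (56 x 116 mm, 20 mm high on the top face) over the pointer at (60, 33) mm.
- set_knob (a joint): Angle of the black knob, 0 to 3.2 rad, grows as the knob turns CLOCKWISE seen from above. 1 rad drives the pointer 20 mm towards the photometer's -y. Light friction (0.04 N m): it stays where it is left. Starts between 0 and 0.6 rad.
- set_knob_grip (a point): On the vertical axis of the knob, 37 mm above the photometer's top face, 7 mm below the knob's top. The grip is an upright bar 42 mm long (along this point's own x axis) and 14 mm thick (along its y), 24 mm tall clear of the round skirt (44 mm across) below; the point turns with the knob.
- pointer_tip (a point): Tip of the steel needle (3 mm wide, pointing to the photometer's +x) under the clear cover, moved only by the knob along the photometer's y axis; 8 mm above the photometer's top face.
- mark_tip (a point): Tip of the fixed steel mark (3 mm wide, pointing to the photometer's -x, towards the pointer, with a 16 mm wide foot) under the same cover. Its axes are parallel to the photometer's; the pointer is set when both tips have the same y in this frame. At the start the mark lies 14 to 50 mm to the -y side of the pointer.
- slot (a point): Centre of the slot's throat (the level for the line around the blade), 85 mm above the bench, axes parallel to the photometer's: a straight vertical slot 10 mm (x) by 42 mm (y) through a 15 mm thick grey guard 70 x 86 mm. Above the throat a flared 45-degree lip, 6 mm high (22 x 54 mm across at its top), leads into it; below the guard is a free well, open down to 10 mm above the bench.
- rack: Aluminium block fixed to the bench, 70 (x) x 170 (y) x 47 mm high, origin at the centre of its underside, with two slots (12 x 44 mm, 35 mm deep, long side along y) 45 mm either side of its centre along y; one holds the check filter and the other the blank, either way round.
- filter_handle (a point): Centre of the handle of the check filter, a loose paddle of about 90 g that stands upright in one rack slot (its foot 12 mm above the bench). Handle: flat aluminium plate 14 mm thick (x), 46 mm wide (y), 50 mm tall (z). Below it a black blade 8 mm thick (x) and 40 mm wide (y) reaches down to its foot, 91 mm below this point; the blade's corners are slightly set back in its lowest 3 mm. Z points up.
- filter_line (a point): Centre of the blade at the white line running around it, 50 mm above the blade's foot, 41 mm below the centre of the handle, 16 mm below the handle's underside; same axes as filter_handle.
- blank_centre (a point): The other paddle in the rack: same blade but a thin round stem with a disc knob 28 mm across on top, 108 mm tall in all; this point is 55 mm above its foot. Not to be touched.
- tin_mid (a point): Centre of a steel tin, 44 mm across, 34 mm high; bystander.
- jar_a_mid (a point): Centre of a white sample jar, 44 mm across, 90 mm high; bystander.
- jar_b_mid (a point): Centre of a second such jar; bystander.
- jug_mid (a point): Centre of a blue open beaker, 100 mm across, 150 mm high; bystander.
- scoop_mid (a point): Middle of a small metal spoon, 170 mm long, lying on the bench; bystander.

How it is judged:
By the outcome, as a careful person would: the job done as asked, in the order asked, and still so for the second after the job is handed in, while the arm keeps its last pose, push and grip.
It also fails if it takes over 69 s, if anything falls off the work surface, if the arm or the gripper's body presses on something with over 40 N, if the wrist force passes 120 N, or if a joint passes its speed limit or range.

### The arm

A 6-joint arm with a two-finger parallel gripper is mounted at the origin on the work surface. World frame = base frame: x ahead of the robot, y to its left, z up, the work surface at z = 0. Lengths are in m, angles in rad, forces in N, time in s.
With the tool pointing down it reaches from about 0.35 to 0.775 m from the base axis. Payload 7.3 kg.
Tool frame: the origin (TCP) lies on the centre line of the jaws, within the pads' length; the fingertips stand 14 mm ahead of it and the grasp point (between the pads) lies 5 mm behind it; z points along the fingers, y is the direction in which the jaws open and shut (so a half turn about z gives the same grasp; the last joint's range is limited). The gripper opens to 92 mm and grips with 3 to 60 N. Pads are 19 mm wide; open, the fingers measure 130 mm over their backs; the gripper's body (75 mm by 190 mm) begins 47 mm behind the grasp point.
Start: joints at [0.995, 0.342, 1.524, -0, 1.275, -0.146], TCP at [0.219, 0.477, 0.241] pointing down, gripper open.
Joint ranges: [-2.53, 2.53], [-0.77, 2.02], [0.04, 2.7], [-1, 4.14], [0.28, 2.66], [-3.11, 3.11]. Speed limits (rad/s): [2.57, 2.57, 3.14, 3.14, 3.14, 3.14].

### API

Orientations are given as [roll, pitch, yaw] about the fixed x, y, z axes, in that order (R = Rz(yaw) Ry(pitch) Rx(roll)).
In Python, from cell import telemetry, cams, robot gives the robot as it stands.
- The arm moves only by the tool servo_tool, never from a script. Its argument "targets" is text: rows parted by semicolons, each of 4 numbers parted by spaces: the shift along the tool's x, y, z in mm, then the turn about the tool's z in rad. In form: x y z yaw; .... A call has 1 to 20 rows; each row shifts and turns the pose as measured when the row begins, along the tool's axes as they then stand; what a row does not reach is not made up. A row lasts 1/8 s, in which the tool goes at most 62.5 mm and 10.7 degrees, less where a joint would pass 70% of its speed; a pose out of reach is approached as far as the arm can. A call with a gripper value outside its range is refused whole. "hand" is the opening, from 0 (shut) to 1 (fully open), set as the call begins (left out, the last holds). The fingers move at their own pace and stop on an object; "squeeze" is the grip in N (left out, the last holds). Time passes only in rows, so rows that do not move let the fingers close. It gives the time, the measured TCP pose, the force and the opening at its end, in the units of the state.
- telemetry.observe(): the state, without advancing time (a new reading comes with each control period).
- cams.read_camera(name): name is "side" or "top"; returns a dict with "color" (400x640x3 uint8, red, green, blue), "K" (3x3 intrinsics, pixels), "k1" (the pictures are not rectified: a ray, as slopes to the right and down, at radius r is drawn at 1 + k1 r^2 times it, then the intrinsics apply), "R" (3x3) and "t" (3): a world point X has camera coordinates R X + t. Camera axes: x right, y down, z forward; pixel columns grow to the right and rows downward; lengths in m; the calibration is good to about 2 mm. A picture is of the moment at which its call begins. There is no depth.
- robot.hand_in(): hands the job in, once; it reports no verdict.
Trained networks look in a picture, given as the dict that the camera call returned (one of the last four; its "shot" number tells which), for a name from the list of things; names that differ only in an ending like _2 or _b are one class to them, and where a whole thing is asked for, a point or a joint stands for the part that bears it (a point fixed in the world has none). Each returns a list of dicts, best first, with "score" (0 to 1); they miss things now and then, are a little off and sometimes report something else, mostly with a low value. They report only what shows in the picture. A call takes as long as a camera call.
- cams.cut_out(picture, query): "region" (400x640 bool, what is visible of it) and "extent" ([centre column, centre row, width, height] in pixels, round what is visible of it).
The state is a dict: "time": time; "qpos": joint angles; "qvel": joint speeds; "joint_efforts": joint torques, N m; "tool_pos": TCP position; "tool_rot": TCP orientation; "contact_force": force on the tool from outside, world axes, zero at the start; "torque": the same for the moment, N m; "opening": finger opening in m.
Only numpy, scipy, OpenCV 4.12 (cv2) and the standard library are available. Lean on these libraries where they do the work, as an engineer would, in place of code of your own. Each camera call takes 0.05 s, during which the arm holds its last target.

## Working session

There is one attempt and no reset: what is moved stays moved. The work goes in short steps, Python scripts to look and compute and a tool call to move; the robot and the scene stay as the last step left them, time stands still between calls to the robot, and variables do not carry over. Pictures are saved under pics/ and viewed, and the job is handed in when it is done.

Besides the shell and the picture viewer there is one more tool, called as name(argument=value, ...) on one line, values as JSON. servo_tool: Moves the arm, as the interface text tells. Its arguments: {"type":"object","properties":{"targets":{"type":"string"},"hand":{"type":"number"},"squeeze":{"type":"number"}},"required":["targets"]}

```bash
ls; mkdir -p pics; cat > h.py <<'E'
import numpy as np, cv2
from cell import telemetry, cams, robot
def save(p,n): cv2.imwrite('pics/'+n, p['color'][:,:,::-1])
def proj(p,X):
    X=np.atleast_2d(X); c=X@np.array(p['R']).T+np.array(p['t']); s=c[:,:2]/c[:,2:]
    r2=(s**2).sum(1,keepdims=True); s=s*(1+p['k1']*r2); K=np.array(p['K'])
    return s@K[:2,:2].T+K[:2,2]
def ray(p,uv):
    K=np.array(p['K']); d=np.linalg.solve(K[:2,:2],np.array(uv,float)-K[:2,2]); s=d.copy()
    for _ in range(30): s=d/(1+p['k1']*(s@s))
    R=np.array(p['R']); o=-R.T@np.array(p['t']); v=R.T@np.array([s[0],s[1],1]); return o,v/np.linalg.norm(v)
def atz(p,uv,z):
    o,v=ray(p,uv); return o+v*(z-o[2])/v[2]
E
python3 - <<'E'
from h import *
for n in ['side','top']:
    p=cams.read_camera(n); save(p,n+'0.png'); print(n,p['K'],p['k1'],-np.array(p['R']).T@p['t'],p['R'])
    for q in ['photometer','set_knob','pointer_tip','mark_tip','slot','rack','filter_handle','blank_centre','tin_mid','jar_a_mid','jug_mid','scoop_mid']:
        try: print(q,[(round(d['score'],2),np.round(d['extent'],1).tolist()) for d in cams.cut_out(p,q)[:3]])
        except Exception as e: print(q,e)
print(telemetry.observe())
E
```

```text
pics
side [[382.1908021    0.         320.13095528]
 [  0.         382.1908021  195.34054987]
 [  0.           0.           1.        ]] -0.06906400526439113 [ 0.16743499 -0.50992242  0.78087704] [[ 0.83294336 -0.55306434  0.01803316]
 [-0.37395277 -0.58661492 -0.71836081]
 [ 0.40787827  0.59161032 -0.69543695]]
photometer [(0.85, [347.8, 249.3, 117.4, 123.2])]
set_knob [(0.85, [318.3, 209.2, 14.4, 14.3]), (0.48, [332.1, 182.6, 14.4, 15.1])]
pointer_tip [(0.2, [413.6, 375.3, 45.9, 49.4])]
mark_tip []
slot [(0.82, [349.9, 247.9, 116.3, 118.7])]
rack [(0.86, [272.0, 180.8, 52.4, 38.8]), (0.72, [332.2, 184.7, 14.1, 18.2])]
filter_handle [(0.54, [278.2, 170.2, 10.8, 29.6])]
blank_centre [(0.63, [259.9, 159.6, 11.7, 23.5])]
tin_mid [(0.58, [332.1, 182.3, 12.2, 17.7])]
jar_a_mid [(0.76, [319.4, 163.8, 11.7, 31.7])]
jug_mid [(0.94, [250.1, 117.0, 32.5, 54.9]), (0.56, [347.8, 249.8, 115.1, 121.8]), (0.16, [278.9, 170.6, 13.9, 27.4])]
scoop_mid [(0.56, [412.8, 374.1, 48.7, 51.9])]
top [[365.01043305   0.         326.33151254]
 [  0.         365.01043305 200.68878767]
 [  0.           0.      
[... 710 characters left out ...]
p_mid [(0.54, [459.0, 229.0, 17.3, 49.4])]
{'time': 1.3, 'qpos': array([ 9.95047199e-01,  3.41962675e-01,  1.52409504e+00, -2.40409164e-05,
        1.27536416e+00, -1.46018676e-01]), 'qvel': array([ 0.00103894, -0.00074473,  0.00204748,  0.00052368, -0.00037502,
        0.00014474]), 'joint_efforts': array([ 5.08259618e-04, -4.31133807e+01, -2.44478005e+01,  7.20062759e-02,
        4.81888710e-02,  3.19973765e-05]), 'tool_pos': array([0.21873961, 0.47729284, 0.24076163]), 'tool_rot': array([3.14142704e+00, 4.76036798e-05, 2.71186920e+00]), 'contact_force': array([-0.07668872,  0.22448549,  0.06087796]), 'torque': array([ 0.03663129, -0.00259446,  0.03503729]), 'opening': 0.09167404522794682}
```

```bash
python3 - <<'E'
import cv2
t=cv2.imread('pics/top0.png'); s=cv2.imread('pics/side0.png')
cv2.imwrite('pics/t0c.png',cv2.resize(t[150:270,220:440],None,fx=3.6,fy=3.6,interpolation=cv2.INTER_CUBIC))
cv2.imwrite('pics/s0c.png',cv2.resize(s[130:320,240:440],None,fx=3.1,fy=3.1,interpolation=cv2.INTER_CUBIC))
E
```

```text
(no output)
```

View pics/top0.png

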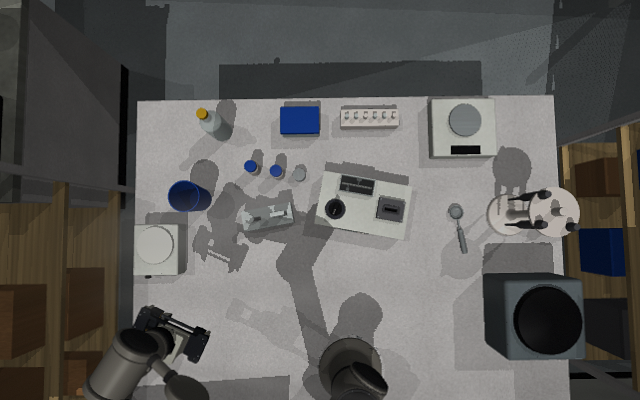

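View pics/side0.png

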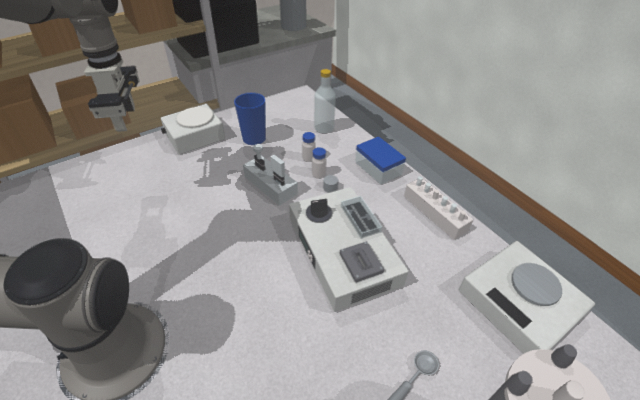

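View pics/t0c.png

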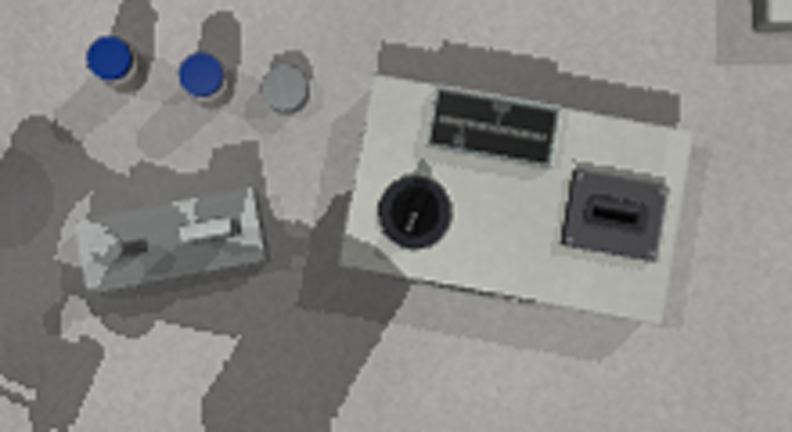

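View pics/s0c.png

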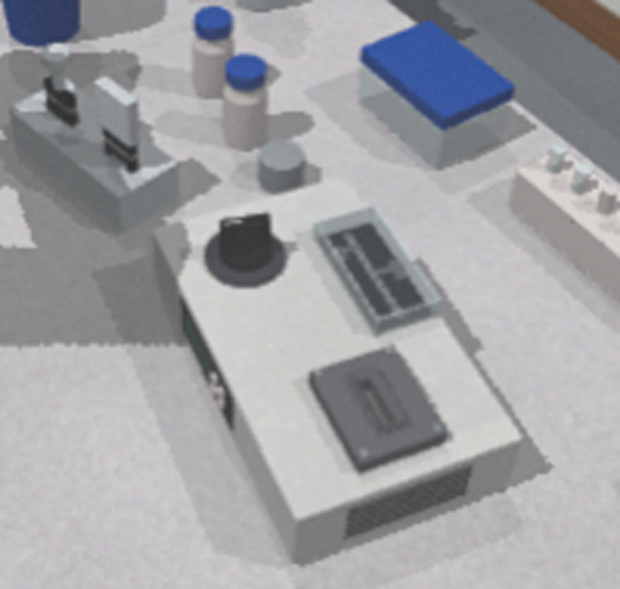

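```bash
cat >> h.py <<'E'
from scipy.optimize import minimize
def T(x,y,a,P):
    P=np.atleast_2d(P); c,s=np.cos(a),np.sin(a)
    return np.c_[x+c*P[:,0]-s*P[:,1], y+s*P[:,0]+c*P[:,1], P[:,2]]
def box(cx,cy,z0,z1,lx,ly):
    return np.array([[cx+i*lx/2,cy+j*ly/2,z] for i in(-1,1) for j in(-1,1) for z in(z0,z1)])
def hull(p,P,S=8,sh=(400,640)):
    uv=proj(p,P); h=cv2.convexHull(((uv+0.5)*S).astype(np.float32)).astype(np.int32)
    m=np.zeros((sh[0]*4,sh[1]*4),np.uint8); cv2.fillConvexPoly(m,(h*4//S*1).astype(np.int32),1)
    return cv2.resize(m.astype(np.float32),(sh[1],sh[0]),interpolation=cv2.INTER_AREA)
def fit(ps,ms,bx,x0):
    def f(v):
        c=0
        for p,m in zip(ps,ms):
            M=0
            for b in bx: M=np.maximum(M,hull(p,T(v[0],v[1],v[2],b)))
            c+=1-np.minimum(M,m).sum()/np.maximum(M,m).sum()
        return c
    r=minimize(f,x0,method='Nelder-Mead',options=dict(initial_simplex=np.array(x0)+np.array([[0,0,0],[.02,0,0],[0,.02,0],[0,0,.15]]),xatol=1e-4,fatol=1e-5))
    return r.x,r.fun
E
cat > m.py <<'E'
from h import *
ps=[cams.read_camera(n) for n in('side','top')]
import pickle
pickle.dump(ps,open('ps.pkl','wb'))
top=ps[1]
ph=[cams.cut_out(p,'photometer')[0]['region'].astype(float) for p in ps]
rk=[cams.cut_out(p,'rack')[0]['region'].astype(float) for p in ps]
x0=atz(top,(363,207),.05); r0=atz(top,(266,218),.03)
B=[box(0,0,0,.07,.18,.30)]
for sel in([0,1],[0],[1]):
    print('ph',fit([ps[i] for i in sel],[ph[i] for i in sel],B,[x0[0],x0[1],-.15]))
B=[box(0,0,0,.047,.07,.17)]
for sel in([0,1],[0],[1]):
    print('rk',fit([ps[i] for i in sel],[rk[i] for i in sel],B,[r0[0],r0[1],.15]))
print(telemetry.observe()['time'])
E
python3 m.py
python3 - <<'E'
import cv2,numpy as np
t=cv2.imread('pics/top0.png')[195:222,322:350]; s=cv2.imread('pics/side0.png')[190:225,298:338]
f=lambda a:cv2.resize(np.clip(a.astype(float)*2.5,0,255).astype(np.uint8),None,fx=14,fy=14,interpolation=cv2.INTER_CUBIC)
a,b=f(t),f(s);H=max(a.shape[0],b.shape[0]);
pad=lambda a:np.pad(a,((0,H-a.shape[0]),(0,0),(0,0)))
cv2.imwrite('pics/k0.png',cv2.resize(np.hstack([pad(a),pad(b)]),None,fx=.8,fy=.8))
E
```

```text
ph (array([ 0.55942302, -0.04912614, -0.19757185]), np.float64(0.06620236285600534))
ph (array([ 0.56091901, -0.04609549, -0.19942204]), np.float64(0.03448889984861869))
ph (array([ 0.55789029, -0.04979044, -0.19752368]), np.float64(0.019400927434515602))
rk (array([0.5237734 , 0.27548135, 0.17148377]), np.float64(0.3910668171421202))
rk (array([0.5233767 , 0.27609659, 0.16894558]), np.float64(0.22905394326938844))
rk (array([0.52374771, 0.27522002, 0.17298214]), np.float64(0.16052397868561274))
1.6
```

View pics/k0.png

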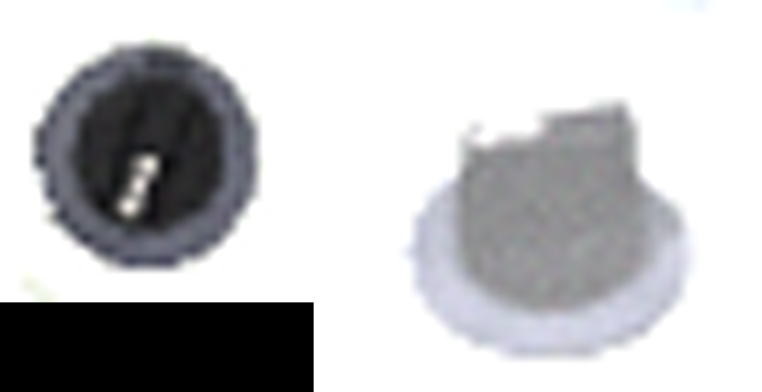

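```bash
cat > ov.py <<'E'
from h import *
import pickle,sys
ps=pickle.load(open('ps.pkl','rb'))
ph=(0.5594,-0.0485,-0.1975); rk=(0.5237,0.2755,0.172)
def quad(cx,cy,z,lx,ly): return [[cx-lx/2,cy-ly/2,z],[cx-lx/2,cy+ly/2,z],[cx+lx/2,cy+ly/2,z],[cx+lx/2,cy-ly/2,z]]
ang=np.linspace(0,2*np.pi,40)
circ=lambda cx,cy,z,r:np.c_[cx+r*np.cos(ang),cy+r*np.sin(ang),0*ang+z]
L=[(ph,quad(0,0,.07,.18,.3)),(ph,quad(.06,.033,.09,.056,.116)),(ph,quad(.06,.033,.07,.056,.116)),(ph,quad(0,-.09,.0925,.07,.086)),(ph,quad(0,-.09,.085,.01,.042)),(ph,circ(-.03,.09,.083,.022)),
(rk,quad(0,0,.047,.07,.17)),(rk,quad(0,-.045,.047,.012,.044)),(rk,quad(0,.045,.047,.012,.044)),(rk,quad(0,-.045,.128,.014,.046))]
S=4
for p,n,(r0,r1,c0,c1) in((ps[0],'os',(150,300,240,430)),(ps[1],'ot',(165,245,230,420))):
    im=cv2.resize(p['color'][r0:r1,c0:c1,::-1],None,fx=S,fy=S,interpolation=cv2.INTER_CUBIC).copy()
    for po,q in L:
        uv=proj(p,T(*po,np.array(q)))
        uv=((uv-[c0,r0]+.5)*S-.5); cv2.polylines(im,[np.round(uv).astype(np.int32)],True,(0,0,255),1)
    cv2.imwrite(f'pics/{n}{sys.argv[1]}.png',im)
E
python3 ov.py 1
```

```text
(no output)
```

View pics/os1.png

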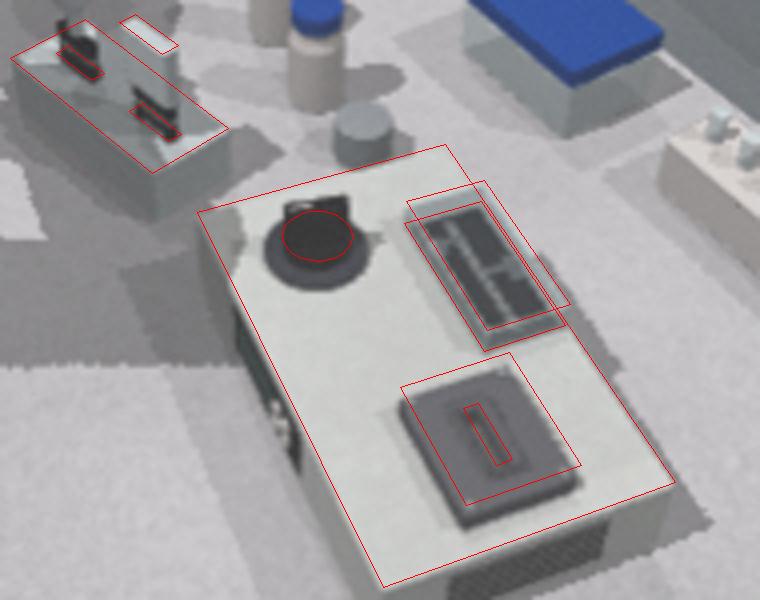

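View pics/ot1.png

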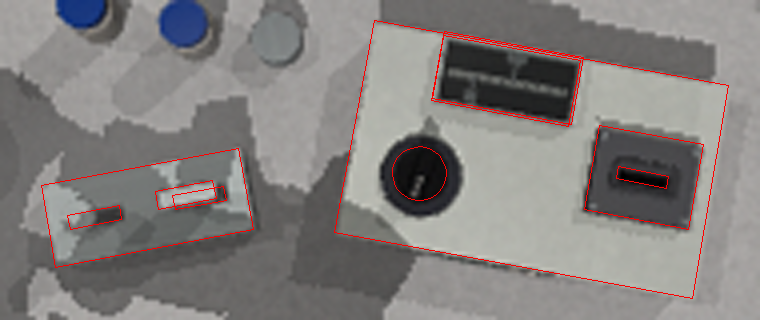

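```bash
cat > rect.py <<'E'
from h import *
import pickle,sys
PH=(0.5594,-0.0485,-0.1975)
def rect(p,z=.078,S=6):
    # rows: x from .088 down to .032 ; cols: y from .091 down to -.025   (S px/mm)
    xs=np.arange(.090,.030,-.001/S); ys=np.arange(.093,-.027,-.001/S)
    X,Y=np.meshgrid(xs,ys,indexing='ij'); P=T(*PH,np.c_[X.ravel(),Y.ravel(),0*X.ravel()+z])
    uv=proj(p,P).astype(np.float32).reshape(X.shape+(2,))
    return cv2.remap(p['color'][:,:,::-1].copy(),uv[...,0],uv[...,1],cv2.INTER_CUBIC)
if __name__=='__main__':
    ps=[cams.read_camera(n) for n in('side','top')]; pickle.dump(ps,open('ps.pkl','wb'))
    a=np.vstack([rect(p) for p in ps]); a=np.clip(a.astype(float)*1.5,0,255).astype(np.uint8)
    for k in range(0,120,10):
        c=int((93-(90-k))*6); cv2.line(a,(c,0),(c,6),(0,255,255),1)
        cv2.putText(a,str(90-k),(c,350),0,.35,(0,255,255))
    cv2.imwrite('pics/r%s.png'%sys.argv[1],a)
E
python3 rect.py 0
```

```text
(no output)
```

View pics/r0.png

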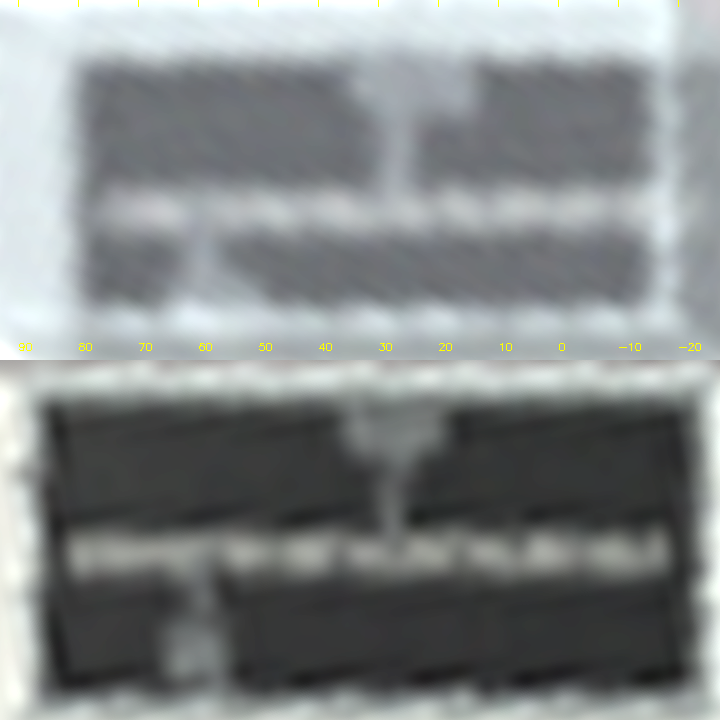

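```bash
cat >> h.py <<'E'
from scipy.spatial.transform import Rotation as Ro
def delta(tgt,yaw):
    s=telemetry.observe(); R=Ro.from_euler('xyz',s['tool_rot']).as_matrix()
    d=R.T@(np.array(tgt)-s['tool_pos'])*1000; y=s['tool_rot'][2]
    dy=-((yaw-y+np.pi)%(2*np.pi)-np.pi)
    print('delta tool mm',np.round(d,1),'turn',round(dy,3),'t',s['time'],'pos',np.round(s['tool_pos'],4),'rot',np.round(s['tool_rot'],4),'F',np.round(s['contact_force'],1),'M',np.round(s['torque'],2),'open',round(s['opening'],4))
E
python3 -c "
from h import *
print(T(0.5594,-0.0485,-0.1975,[[-.03,.09,0],[0,-.09,0]]),T(0.5237,0.2755,0.172,[0,-.045,0]))
delta([.5477,.0457,.19],2.68)"
```

```text
[[ 0.54764286  0.04563697  0.        ]
 [ 0.54174033 -0.13675042  0.        ]] [[0.53140189 0.231164   0.        ]]
delta tool mm [-478.9 -255.2   50.7] turn 0.032 t 1.7 pos [0.2188 0.4773 0.2407] rot [3.1415 0.     2.7117] F [ 0.4  0.4 -0.1] M [ 0.03  0.03 -0.03] open 0.0917
```

servo_tool(targets="-40 -21 0 0; -40 -21 0 0; -40 -21 0 0; -40 -21 0 0; -40 -21 0 0; -40 -21 0 0; -40 -21 5 0; -40 -21 5 0; -40 -21 5 0; -40 -21 10 0; -40 -21 10 0; -40 -21 10 0.03", hand=0.8)

```text
time: 3.2
tool_pos: [0.5611, 0.0381, 0.1964]
tool_rot: [3.136, 0.004, 2.687]
contact_force: [0.0, 0.0, -0.5]
opening: 0.0735
```

```bash
python3 -c "
from h import *
delta([.5477,.0457,.11],2.68)"
```

```text
delta tool mm [15.8  0.4 86.4] turn 0.007 t 3.2 pos [0.5611 0.0381 0.1964] rot [3.1358 0.0044 2.6871] F [ 0.   0.  -0.5] M [ 0.02 -0.04  0.01] open 0.0735
```

servo_tool(targets="15 0 10 0; 0 0 25 0; 0 0 20 0; 0 0 0 0")

```text
time: 3.7
tool_pos: [0.5496, 0.0412, 0.1386]
tool_rot: [3.136, 0.004, 2.681]
contact_force: [0.0, -0.6, 0.5]
opening: 0.0736
```

```bash
python3 -c "
from h import *
delta([.5477,.0457,.11],2.68)
for n in('side','top'):
    p=cams.read_camera(n); c=p['color'][130:260,260:420] if n=='side' else p['color'][150:250,270:430]
    cv2.imwrite('pics/g1%s.png'%n,cv2.resize(c[:,:,::-1],None,fx=4,fy=4,interpolation=2))
"
```

```text
delta tool mm [ 3.8  3.1 28.6] turn 0.001 t 3.7 pos [0.5496 0.0412 0.1386] rot [3.1364 0.0041 2.681 ] F [ 0.  -0.6  0.5] M [-0.01  0.07  0.  ] open 0.0736
```

View pics/g1side.png

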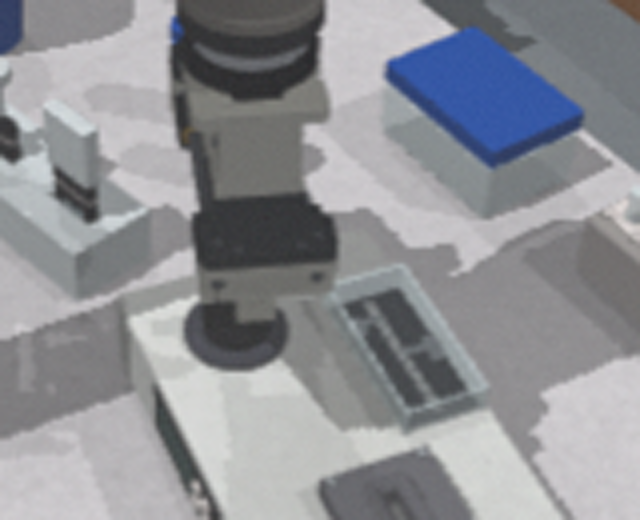

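servo_tool(targets="4 3 15 0; 0 0 14 0; 0 0 0 0")

```text
time: 4.18
tool_pos: [0.5493, 0.0463, 0.1109]
tool_rot: [3.134, 0.01, 2.682]
contact_force: [0.0, 0.3, -0.5]
opening: 0.0731
```

```bash
python3 -c "
from h import *
delta([.5477,.0457,.108],2.68)"
```

```text
delta tool mm [ 1.2 -1.3  2.9] turn 0.002 t 4.175 pos [0.5493 0.0463 0.1109] rot [3.1339 0.0098 2.6817] F [ 0.   0.3 -0.5] M [ 0.01  0.06 -0.05] open 0.0731
```

servo_tool(targets="1 -1 2 0; 0 0 0 0; 0 0 0 0; 0 0 0 0; 0 0 0 0; 0 0 0 0", hand=0, squeeze=12)

```text
time: 4.92
tool_pos: [0.5483, 0.0453, 0.1096]
tool_rot: [3.134, 0.011, 2.682]
contact_force: [-6.8, -11.0, 3.3]
opening: 0.018
```

```bash
python3 -c "
from h import *
delta([.5477,.0457,.108],2.68)"; python3 rect.py 1
```

```text
delta tool mm [0.7 0.1 1.6] turn 0.002 t 4.925 pos [0.5483 0.0453 0.1096] rot [3.1344 0.0112 2.6819] F [ -6.8 -11.    3.3] M [-1.93  1.28  0.  ] open 0.018
```

View pics/r1.png

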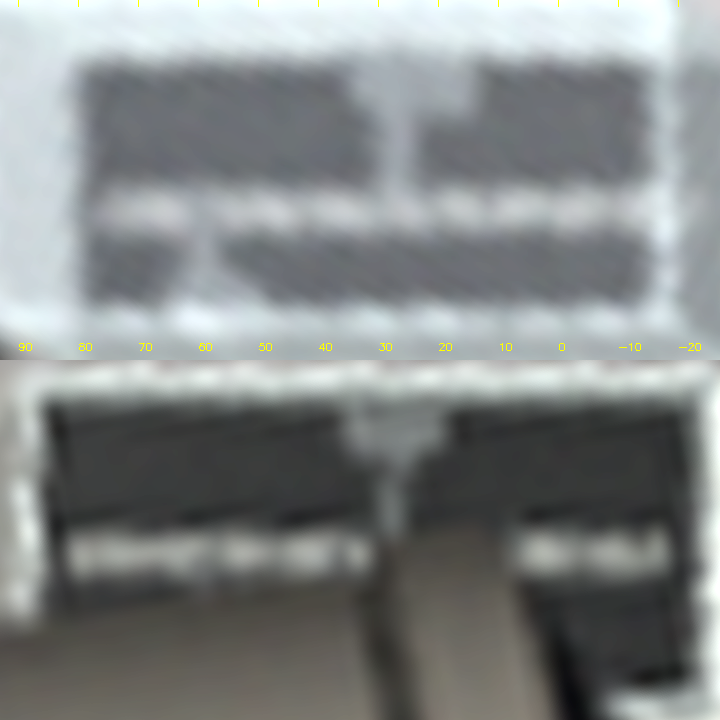

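servo_tool(targets="0 -1 0 0; 0 -1 0 0; 0 0 0 0")

```text
time: 5.4
tool_pos: [0.5469, 0.0437, 0.1096]
tool_rot: [3.134, 0.01, 2.682]
contact_force: [-0.4, -1.5, 0.9]
opening: 0.0142
```

```bash
python3 -c "
from h import *
delta([.5477,.0457,.108],2.68)"
```

```text
delta tool mm [0.1 2.1 1.6] turn 0.002 t 5.4 pos [0.5469 0.0437 0.1096] rot [3.1343 0.0101 2.682 ] F [-0.4 -1.5  0.9] M [-0.31  0.14  0.  ] open 0.0142
```

servo_tool(targets="0 0 0 0.15; 0 0 0 0.15; 0 0 0 0.15; 0 0 0 0.15; 0 0 0 0.15; 0 0 0 0.15; 0 0 0 0.15; 0 0 0 0.15; 0 0 0 0.15; 0 0 0 0")

```text
time: 6.65
tool_pos: [0.5452, 0.043, 0.1096]
tool_rot: [3.134, -0.001, 1.292]
contact_force: [0.3, 0.2, 0.5]
opening: 0.0138
```

```bash
python3 -c "
from h import *
delta([.5469,.0437,.1096],2.682-1.61)"; python3 rect.py 2
```

```text
delta tool mm [1.2 1.4 0. ] turn 0.22 t 6.65 pos [0.5452 0.043  0.1096] rot [ 3.1340e+00 -1.5000e-03  1.2916e+00] F [0.3 0.2 0.5] M [-0.06  0.17 -0.06] open 0.0138
```

View pics/r2.png

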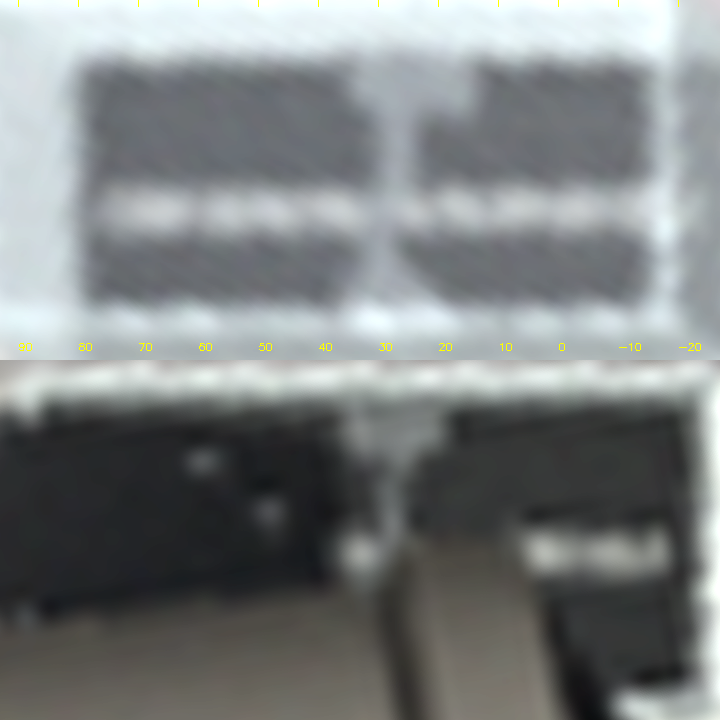

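```bash
python3 - <<'E'
import cv2,numpy as np
g=lambda n:cv2.cvtColor(cv2.imread(f'pics/r{n}.png'),cv2.COLOR_BGR2GRAY).astype(float)
r0,r2=g(0),g(2)
def cen(a,rows,c0,c1):
    pr=a[rows[0]:rows[1],c0:c1].mean(0); b=np.percentile(pr,25); w=np.clip(pr-b-0.3*(pr.max()-b),0,None); return (w*np.arange(c0,c1)).sum()/w.sum()
print('top0 ptr',[round(cen(r0,(r,r+10),165,245),1) for r in (575,585,595,605,620,640)],'mark',[round(cen(r0,(r,r+10),360,425),1) for r in(470,480,490,500,510)])
print('side0 ptr',[round(cen(r0,(r,r+10),165,250),1) for r in (235,245,255,265,275)],'mark',[round(cen(r0,(r,r+10),360,440),1) for r in(130,140,150,160,170)])
print('side2 ptr',[round(cen(r2,(r,r+10),340,430),1) for r in (235,245,255,265,275)],'mark',[round(cen(r2,(r,r+10),360,440),1) for r in(130,140,150,160,170)])
E
```

```text
top0 ptr [np.float64(190.6), np.float64(198.2), np.float64(201.3), np.float64(201.2), np.float64(194.2), np.float64(197.2)] mark [np.float64(396.3), np.float64(391.2), np.float64(390.2), np.float64(390.5), np.float64(390.4)]
side0 ptr [np.float64(199.5), np.float64(201.2), np.float64(202.4), np.float64(204.1), np.float64(207.2)] mark [np.float64(397.7), np.float64(397.8), np.float64(397.2), np.float64(395.7), np.float64(394.8)]
side2 ptr [np.float64(375.0), np.float64(379.0), np.float64(381.8), np.float64(383.2), np.float64(385.5)] mark [np.float64(396.8), np.float64(396.9), np.float64(397.2), np.float64(396.8), np.float64(396.4)]
```

servo_tool(targets="0 0 0 0.08; 0 0 0 0.07; 0 0 0 0; 0 0 0 0")

```text
time: 7.25
tool_pos: [0.545, 0.0431, 0.1096]
tool_rot: [3.135, -0.002, 1.15]
contact_force: [-0.0, 1.0, -0.1]
opening: 0.0139
```

servo_tool(targets="0 0 0 0; 0 0 0 0; 0 0 0 0; 0 0 -20 0; 0 0 -40 0; 0 0 -40 0; 30 30 -20 0; 40 40 0 0; 40 40 0 0; 0 0 0 0", hand=0.5)

```text
time: 8.5
tool_pos: [0.6929, 0.0998, 0.2333]
tool_rot: [3.135, -0.002, 1.153]
contact_force: [-1.4, -0.2, -0.6]
opening: 0.0462
```

```bash
python3 rect.py 3;  python3 -c "
from h import *
delta([.5469,.0437,.1096],2.682-1.61)"; python3 - <<'E'
import cv2,numpy as np
g=lambda n:cv2.cvtColor(cv2.imread(f'pics/r{n}.png'),cv2.COLOR_BGR2GRAY).astype(float)
r=g(3)
def cen(a,rows,c0,c1):
    pr=a[rows[0]:rows[1],c0:c1].mean(0); b=np.percentile(pr,25); w=np.clip(pr-b-0.3*(pr.max()-b),0,None); return round((w*np.arange(c0,c1)).sum()/w.sum(),1)
print('top ptr',[cen(r,(q,q+10),350,430) for q in (575,585,595,605,620,640)],'mark',[cen(r,(q,q+10),360,425) for q in(470,480,490,500,510)])
print('side ptr',[cen(r,(q,q+10),350,440) for q in (235,245,255,265,275)],'mark',[cen(r,(q,q+10),360,440) for q in(130,140,150,160,170)])
E
```

```text
delta tool mm [-108.7 -109.6  124.6] turn 0.08 t 8.6 pos [0.6904 0.0986 0.235 ] rot [ 3.135e+00 -1.200e-03  1.152e+00] F [-0.9  0.7  0.8] M [-0.08  0.09  0.03] open 0.046
top ptr [np.float64(390.6), np.float64(390.3), np.float64(390.8), np.float64(391.6), np.float64(391.7), np.float64(391.4)] mark [np.float64(395.8), np.float64(390.6), np.float64(390.1), np.float64(390.8), np.float64(390.6)]
side ptr [np.float64(394.3), np.float64(396.0), np.float64(397.3), np.float64(400.2), np.float64(406.5)] mark [np.float64(397.2), np.float64(397.4), np.float64(396.9), np.float64(395.1), np.float64(394.5)]
```

View pics/r3.png

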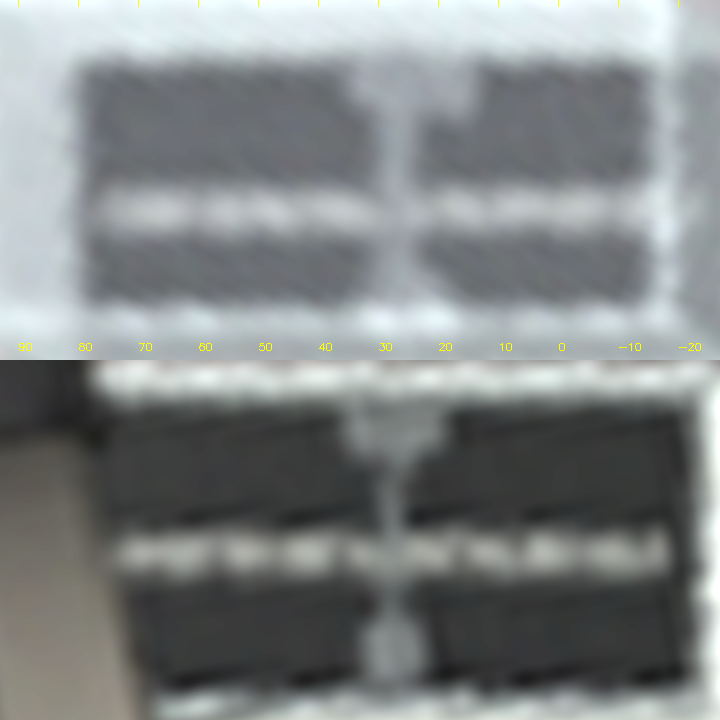

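```bash
python3 - <<'E'
from h import *
import pickle
ps=[cams.read_camera(n) for n in('side','top')]
pickle.dump(ps,open('ps.pkl','wb'))
for p in ps:
    for q in('filter_handle','blank_centre','rack'): print(q,[(round(d['score'],2),np.round(d['extent'],1).tolist(),int(d['region'].sum())) for d in cams.cut_out(p,q)])
hs=[cams.cut_out(p,'filter_handle')[0]['region'].astype(float) for p in ps]
B=[box(0,0,.078,.128,.014,.046),box(0,0,.047,.078,.008,.040)]
for sel in([0,1],[0],[1]):
    print(fit([ps[i] for i in sel],[hs[i] for i in sel],B,[.531,.231,.17]))
for p,m,n,(r0,r1,c0,c1) in((ps[0],hs[0],'s',(140,210,235,335)),(ps[1],hs[1],'t',(185,250,220,320))):
    a=p['color'][:,:,::-1].copy(); b=a.copy(); b[m>0]=(0,0,255)
    im=np.vstack([cv2.resize(x[r0:r1,c0:c1],None,fx=4,fy=4,interpolation=2) for x in (a,b)])
    cv2.imwrite('pics/f%s.png'%n,im)
a=np.hstack([cv2.imread('pics/fs.png')[:520],cv2.imread('pics/ft.png')[:520]]); cv2.imwrite('pics/f.png',a)
E
```

```text
filter_handle [(0.65, [276.5, 172.4, 11.8, 30.4], 302)]
blank_centre [(0.74, [258.8, 157.1, 13.7, 29.0], 189), (0.15, [320.1, 208.8, 15.5, 22.2], 214)]
rack [(0.82, [271.8, 181.5, 54.5, 49.0], 1290)]
filter_handle [(0.62, [277.1, 214.2, 9.4, 9.0], 75)]
blank_centre [(0.5, [459.4, 231.0, 17.9, 51.4], 366)]
rack [(0.72, [262.2, 219.1, 46.4, 23.6], 621)]
(array([0.53212703, 0.22921908, 0.17361718]), np.float64(0.4489162712946254))
(array([0.5301271 , 0.22442685, 0.06911806]), np.float64(0.08764705882352941))
(array([0.53337155, 0.22757437, 0.25921229]), np.float64(0.26007802340702213))
```

View pics/f.png

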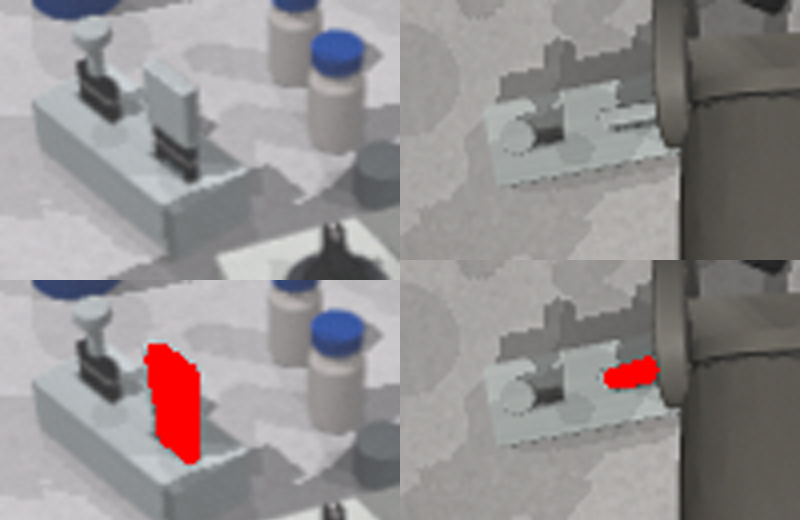

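```bash
python3 -c "
from h import *
import pickle
ps=pickle.load(open('ps.pkl','rb')); p=ps[1]
for uv in((279,170),(251,166),(300,173)): print(atz(p,uv,.09))
delta([.532,.229,.2],1.743)"
```

```text
[0.67473086 0.22583681 0.09      ]
[0.68942338 0.31804406 0.09      ]
[0.66374281 0.15684361 0.09      ]
delta tool mm [  54.6 -198.3   35.1] turn -0.592 t 9.1 pos [0.6905 0.0984 0.2368] rot [ 3.1328e+00 -2.5000e-03  1.1512e+00] F [ 0.1  0.2 -0.3] M [-0.07  0.04  0.01] open 0.0459
```

servo_tool(targets="9 -33 0 0; 9 -33 0 0; 9 -33 0 0; 9 -33 0 0; 9 -33 0 0; 9 -33 0 0; 0 0 10 -0.15; 0 0 10 -0.15; 0 0 10 -0.15; 0 0 5 -0.14; 0 0 0 0")

```text
time: 10.48
tool_pos: [0.526, 0.232, 0.2006]
tool_rot: [3.129, 0.002, 1.758]
contact_force: [0.3, 0.4, -0.1]
opening: 0.0461
```

```bash
python3 -c "
from h import *
delta([.532,.229,.15],1.743)"
```

```text
delta tool mm [-4.   4.7 50.7] turn 0.015 t 10.475 pos [0.526  0.232  0.2006] rot [3.1293e+00 2.3000e-03 1.7580e+00] F [ 0.3  0.4 -0.1] M [-0.06  0.07  0.01] open 0.0461
```

servo_tool(targets="-4 4 15 0; 0 1 20 0.01; 0 0 10 0; 0 0 0 0")

```text
time: 10.98
tool_pos: [0.5332, 0.2282, 0.1534]
tool_rot: [3.128, 0.002, 1.74]
contact_force: [-0.3, 0.7, 1.3]
opening: 0.0457
```

```bash
python3 -c "
from h import *
delta([.532,.229,.1],1.743)
for n in('side','top'):
    p=cams.read_camera(n); c=p['color'][120:210,230:330] if n=='side' else p['color'][170:260,220:320]
    cv2.imwrite('pics/g2%s.png'%n,cv2.resize(c[:,:,::-1],None,fx=6,fy=6,interpolation=2))
"
```

```text
delta tool mm [ 1.1 -1.7 53.4] turn -0.003 t 10.975 pos [0.5332 0.2282 0.1534] rot [3.1284e+00 2.3000e-03 1.7399e+00] F [-0.3  0.7  1.3] M [-0.08  0.05  0.04] open 0.0457
```

View pics/g2side.png

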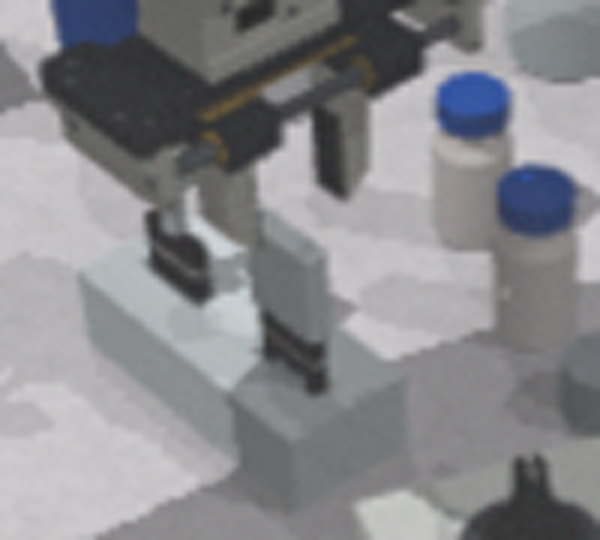

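```bash
python3 -c "
from h import *
s=telemetry.observe();x,y,z=s['tool_pos']
p=cams.read_camera('side'); im=cv2.imread('pics/g2side.png')
for X,c in(([x,y,.128],(0,0,255)),([x,y,z-.014],(0,255,0)),([x,y,.078],(255,0,0))):
    u=(proj(p,X)[0]-[230,120]+.5)*6; print(u); cv2.circle(im,tuple(int(v) for v in u),4,c,-1)
q=T(x,y,.172,[[i,j,.128] for i,j in((-.007,-.023),(-.007,.023),(.007,.023),(.007,-.023))])
cv2.polylines(im,[((proj(p,q)-[230,120]+.5)*6).astype(int)],True,(0,0,255),1)
cv2.imwrite('pics/g2o.png',im)
p=cams.read_camera('top'); print(proj(p,[x,y,.128]))"
```

```text
[290.45762308 232.49163844]
[288.86288222 210.75668544]
[296.62224443 316.13078603]
[[276.82003318 212.49811662]]
```

View pics/g2o.png

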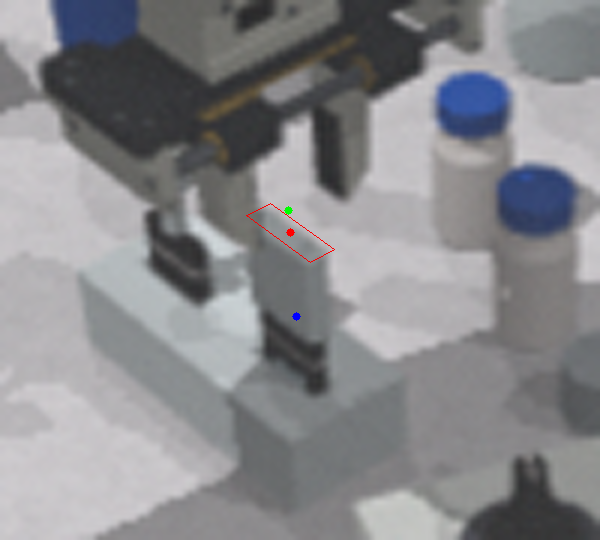

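servo_tool(targets="1 -1 20 0; 0 0 20 0; 0 0 12 0; 0 0 0 0; 0 0 0 0")

```text
time: 11.8
tool_pos: [0.5359, 0.2303, 0.1055]
tool_rot: [3.118, 0.001, 1.74]
contact_force: [-0.2, 0.3, 0.2]
opening: 0.046
```

servo_tool(targets="0 0 0 0; 0 0 0 0; 0 0 0 0; 0 0 0 0; 0 0 0 0; 0 0 0 0", hand=0, squeeze=8)

```text
time: 12.55
tool_pos: [0.5352, 0.2304, 0.107]
tool_rot: [3.119, 0.001, 1.741]
contact_force: [-2.3, -0.4, 1.7]
opening: 0.0155
```

```bash
python3 -c "
from h import *
delta([.532,.229,.1],1.743)
for n in('side','top'):
    p=cams.read_camera(n); c=p['color'][120:210,230:330] if n=='side' else p['color'][170:260,220:320]
    cv2.imwrite('pics/g3%s.png'%n,cv2.resize(c[:,:,::-1],None,fx=6,fy=6,interpolation=2))
"
```

```text
delta tool mm [-0.8 -3.5  6.9] turn -0.002 t 12.55 pos [0.5352 0.2304 0.107 ] rot [3.1186e+00 1.0000e-03 1.7407e+00] F [-2.3 -0.4  1.7] M [-0.14  0.59  0.01] open 0.0155
```

View pics/g3side.png

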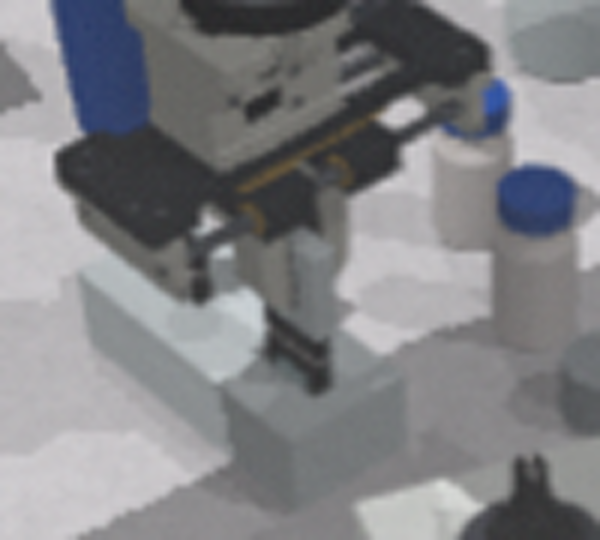

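servo_tool(targets="0 -2 0 0; 0 0 0 0; 0 0 0 0; 0 0 0 0", hand=0.5)

```text
time: 13.15
tool_pos: [0.5346, 0.2302, 0.1071]
tool_rot: [3.115, 0.001, 1.74]
contact_force: [0.7, 0.5, -0.1]
opening: 0.0451
```

servo_tool(targets="0 0 -20 0; 0 0 -20 0; 0 0 -20 0; 0 0 0 0")

```text
time: 13.65
tool_pos: [0.5331, 0.2299, 0.1682]
tool_rot: [3.115, 0.001, 1.74]
contact_force: [-0.2, -0.1, -0.7]
opening: 0.0462
```

```bash
python3 -c "
from h import *
delta([.532,.229,.1],1.743)
"
```

```text
delta tool mm [-0.7 -3.1 68.1] turn -0.003 t 13.65 pos [0.5331 0.2299 0.1682] rot [3.1153e+00 8.0000e-04 1.7404e+00] F [-0.2 -0.1 -0.7] M [-0.08 -0.    0.02] open 0.0462
```

servo_tool(targets="0 0 0 0; 0 0 0 0; 0 0 0 0; 0 0 0 0; 0 0 0 0")

```text
time: 14.28
tool_pos: [0.5319, 0.2295, 0.165]
tool_rot: [3.12, 0.001, 1.74]
contact_force: [-0.6, -0.1, -0.7]
opening: 0.046
```

servo_tool(targets="0 30 0 0; 0 30 0 0; 0 0 0 0")

```text
time: 14.65
tool_pos: [0.592, 0.2399, 0.1661]
tool_rot: [3.121, 0.001, 1.741]
contact_force: [-0.3, -0.5, 0.8]
opening: 0.046
```

servo_tool(targets="0 0 -60 0; 0 0 0 0")

```text
time: 14.9
tool_pos: [0.5894, 0.2396, 0.2266]
tool_rot: [3.124, 0.002, 1.741]
contact_force: [2.1, -0.5, -0.5]
opening: 0.0455
```

servo_tool(targets="0 -60 0 0; 0 0 0 0")

```text
time: 15.15
tool_pos: [0.5249, 0.2283, 0.2208]
tool_rot: [3.134, 0.003, 1.741]
contact_force: [-0.1, -0.1, -0.2]
opening: 0.046
```

servo_tool(targets="0 0 60 0; 0 0 0 0")

```text
time: 15.4
tool_pos: [0.5249, 0.2283, 0.1607]
tool_rot: [3.132, 0.002, 1.741]
contact_force: [-0.1, 0.4, 0.7]
opening: 0.0455
```

servo_tool(targets="0 30 0 0; 0 20 0 0; 0 0 0 0")

```text
time: 15.78
tool_pos: [0.5787, 0.2381, 0.1683]
tool_rot: [3.123, 0.001, 1.741]
contact_force: [-0.9, 0.1, 0.3]
opening: 0.0457
```

servo_tool(targets="0 -45 0 0; 0 0 0 0")

```text
time: 16.02
tool_pos: [0.5333, 0.2303, 0.1695]
tool_rot: [3.121, 0.001, 1.741]
contact_force: [-0.1, 0.3, 0.9]
opening: 0.0459
```

```bash
python3 -c "
from h import *
delta([.5325,.2295,.1],1.743)
"
```

```text
delta tool mm [-0.6 -2.3 69.5] turn -0.002 t 16.025 pos [0.5333 0.2303 0.1695] rot [3.1210e+00 1.1000e-03 1.7412e+00] F [-0.1  0.3  0.9] M [-0.09  0.01 -0.02] open 0.0459
```

servo_tool(targets="0 0 0 0")

```text
time: 16.15
tool_pos: [0.5341, 0.2306, 0.1713]
tool_rot: [3.118, 0.001, 1.741]
contact_force: [0.4, 0.0, -0.4]
opening: 0.046
```

servo_tool(targets="0 0 0 0; 0 0 0 0; 0 0 0 0")

```text
time: 16.52
tool_pos: [0.5358, 0.231, 0.1725]
tool_rot: [3.115, 0.0, 1.741]
contact_force: [0.4, -0.0, -0.9]
opening: 0.0457
```

servo_tool(targets="0 0 -50 0; 0 0 0 0")

```text
time: 16.77
tool_pos: [0.5349, 0.2307, 0.2232]
tool_rot: [3.116, 0.001, 1.741]
contact_force: [0.2, -0.8, -0.2]
opening: 0.046
```

servo_tool(targets="0 -50 0 0; 0 0 0 0")

```text
time: 17.02
tool_pos: [0.4836, 0.2216, 0.2194]
tool_rot: [3.12, 0.001, 1.74]
contact_force: [-0.4, -0.1, 0.6]
opening: 0.0461
```

servo_tool(targets="0 45 0 0; 0 0 -40 0; 0 0 0 0; 0 0 0 0; 0 0 0 0; 0 0 0 0")

```text
time: 17.77
tool_pos: [0.5288, 0.2291, 0.2553]
tool_rot: [3.129, 0.002, 1.74]
contact_force: [-0.4, 0.0, -0.3]
opening: 0.046
```

servo_tool(targets="0 0 0 0; 0 0 0 0; 0 0 0 0; 0 0 0 0")

```text
time: 18.27
tool_pos: [0.5284, 0.229, 0.2549]
tool_rot: [3.129, 0.002, 1.74]
contact_force: [-0.3, 0.3, 0.9]
opening: 0.0459
```

servo_tool(targets="0 0 20 0; 0 0 20 0; 0 0 20 0; 0 0 10 0; 0 0 5 0; 0 0 2 0")

```text
time: 19.02
tool_pos: [0.5306, 0.2294, 0.1775]
tool_rot: [3.125, 0.002, 1.74]
contact_force: [-0.2, 0.1, 0.7]
opening: 0.0458
```

servo_tool(targets="0 0 -60 0; 0 0 0 0; 0 0 0 0; 0 0 0 0; 0 0 30 0; 0 0 20 0; 0 0 10 0; 0 0 5 0; 0 0 2 0; 0 0 0 0")

```text
time: 20.27
tool_pos: [0.5307, 0.2294, 0.1692]
tool_rot: [3.126, 0.002, 1.74]
contact_force: [0.5, 0.1, 0.1]
opening: 0.0461
```

```bash
python3 -c "
from h import *
delta([.5325,.2295,.1],1.743)
"
```

```text
delta tool mm [-0.1  0.7 69.2] turn -0.003 t 20.275 pos [0.5307 0.2294 0.1692] rot [3.1259e+00 1.8000e-03 1.7403e+00] F [0.5 0.1 0.1] M [-0.12  0.07  0.02] open 0.0461
```

servo_tool(targets="0 1 25 0; 0 0 20 0; 0 0 14 0; 0 0 8 0; 0 0 4 0; 0 0 0 0")

```text
time: 21.02
tool_pos: [0.5356, 0.2304, 0.0999]
tool_rot: [3.118, 0.001, 1.74]
contact_force: [0.5, -0.2, 0.5]
opening: 0.0458
```

```bash
python3 -c "
from h import *
delta([.534,.2295,.1],1.743)
"
```

```text
delta tool mm [-0.7 -1.7 -0.1] turn -0.003 t 21.025 pos [0.5356 0.2304 0.0999] rot [3.1178e+00 1.0000e-03 1.7405e+00] F [ 0.5 -0.2  0.5] M [-0.07  0.09  0.05] open 0.0458
```

servo_tool(targets="0 -2 0 0; 0 0 0 0; 0 0 0 0; 0 0 0 0; 0 0 0 0; 0 0 0 0; 0 0 0 0; 0 0 0 0", hand=0, squeeze=12)

```text
time: 22.02
tool_pos: [0.5319, 0.2299, 0.1009]
tool_rot: [3.121, 0.001, 1.741]
contact_force: [-3.0, -1.2, 2.3]
opening: 0.0139
```

```bash
python3 -c "
from h import *
delta([.534,.2295,.1],1.743)
"
```

```text
delta tool mm [-0.8  2.   1. ] turn -0.002 t 22.025 pos [0.5319 0.2299 0.1009] rot [3.1207e+00 1.1000e-03 1.7409e+00] F [-3.  -1.2  2.3] M [-0.21  0.69  0.  ] open 0.0139
```

servo_tool(targets="0 0 0 0; 0 0 0 0; 0 0 -10 0; 0 0 -20 0; 0 0 -30 0; 0 0 -30 0; 0 0 -30 0; 0 0 -10 0; 0 0 0 0; 0 0 0 0", squeeze=25)

```text
time: 23.28
tool_pos: [0.5325, 0.2299, 0.2367]
tool_rot: [3.111, 0.0, 1.74]
contact_force: [0.0, -0.0, -0.8]
opening: 0.0138
```

```bash
python3 -c "
from h import *
delta([.5417,-.1385,.235],1.373)
for n in('side','top'):
    p=cams.read_camera(n); c=p['color'][60:210,190:340] if n=='side' else p['color'][150:270,220:400]
    cv2.imwrite('pics/g4%s.png'%n,cv2.resize(c[:,:,::-1],None,fx=4,fy=4,interpolation=2))
"
```

```text
delta tool mm [-3.647e+02 -5.290e+01  2.000e-01] turn 0.367 t 23.275 pos [0.5325 0.2299 0.2367] rot [3.1108e+00 5.0000e-04 1.7398e+00] F [ 0.  -0.  -0.8] M [-0.07  0.11  0.02] open 0.0138
```

View pics/g4side.png

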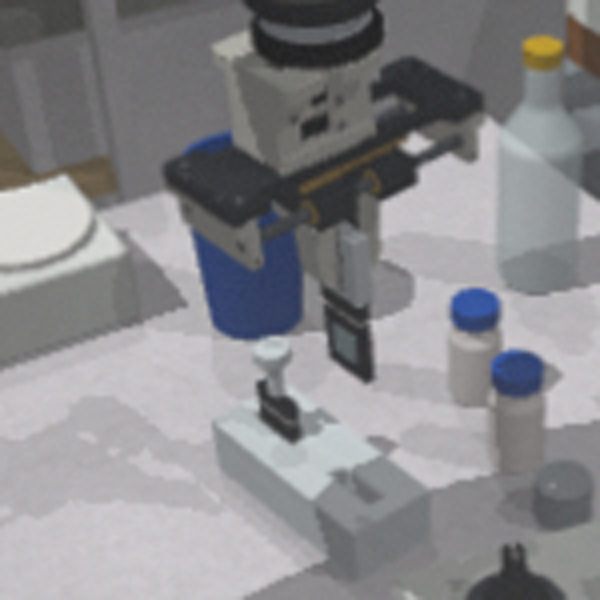

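servo_tool(targets="-20 -3 0 0; -40 -6 0 0; -40 -6 0 0; -40 -6 0 0; -40 -6 0 0; -40 -6 0 0; -40 -6 0 0; -40 -6 0 0; -30 -5 0 0.1; -20 0 0 0.1; 0 0 0 0.1; 0 0 0 0.06; 0 0 0 0; 0 0 0 0")

```text
time: 25.12
tool_pos: [0.5317, -0.1482, 0.2268]
tool_rot: [3.128, -0.005, 1.363]
contact_force: [-0.6, -0.6, -0.5]
opening: 0.0136
```

```bash
python3 -c "
from h import *
delta([.5417,-.1385,.235],1.373)
"
```

```text
delta tool mm [11.6  7.9 -8. ] turn -0.01 t 25.125 pos [ 0.5317 -0.1482  0.2268] rot [ 3.1281 -0.0053  1.3634] F [-0.6 -0.6 -0.5] M [-0.11  0.1   0.04] open 0.0136
```

servo_tool(targets="8 5 0 -0.01; 3 3 0 0; 0 0 0 0; 0 0 0 0; 0 0 0 0")

```text
time: 25.75
tool_pos: [0.5426, -0.1379, 0.2268]
tool_rot: [3.128, -0.005, 1.377]
contact_force: [0.8, 0.5, -0.8]
opening: 0.0136
```

```bash
cat > see.py <<'E'
from h import *
import sys,pickle
delta([.5417,-.1385,.235],1.373)
ps=[cams.read_camera(n) for n in('side','top')]; pickle.dump(ps,open('ps.pkl','wb'))
s=telemetry.observe(); R=Ro.from_euler('xyz',s['tool_rot']).as_matrix(); t0=s['tool_pos']
dz=float(sys.argv[2]); dx=float(sys.argv[3]) # handle centre offset in tool z (mm, + down), tool x
PH=(0.5594,-0.0485,-0.1975)
def q(w,h,d,zs):  # tool x = width, y=thick, z down from handle centre
    return [[i*w/2,j*d/2,zs] for i,j in((-1,-1),(-1,1),(1,1),(1,-1))]
for p,n,(r0,r1,c0,c1) in((ps[0],'s',(160,290,290,420)),(ps[1],'t',(160,260,330,430))):
    S=4.6; im=cv2.resize(p['color'][r0:r1,c0:c1,::-1],None,fx=S,fy=S,interpolation=2)
    def dr(X,c):
        uv=(proj(p,X)-[c0,r0]+.5)*S; cv2.polylines(im,[np.round(uv).astype(np.int32)],True,c,1)
    for quad,c in((q(46,0,14,25),(0,0,255)),(q(40,0,8,41),(0,255,0)),(q(40,0,8,91),(0,0,255))):
        X=(np.array(quad)+[dx,0,dz])/1000@R.T+t0; dr(X,c)
    for (lx,ly,z) in((.01,.042,.085),(.022,.054,.091)):
        dr(T(*PH,[[i*lx/2,-.09+j*ly/2,z] for i,j in((-1,-1),(-1,1),(1,1),(1,-1))]),(255,255,0))
    cv2.imwrite(f'pics/{sys.argv[1]}{n}.png',im)
E
python3 see.py h1 -2 0
```

```text
delta tool mm [-0.8 -0.7 -8.2] turn 0.004 t 25.75 pos [ 0.5426 -0.1379  0.2268] rot [ 3.1282 -0.0051  1.377 ] F [ 0.8  0.5 -0.8] M [-0.08  0.1  -0.05] open 0.0136
```

View pics/h1s.png

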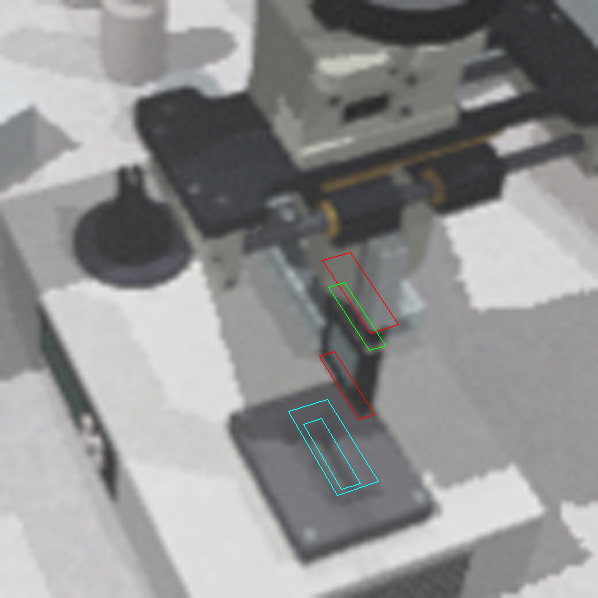

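View pics/h1t.png

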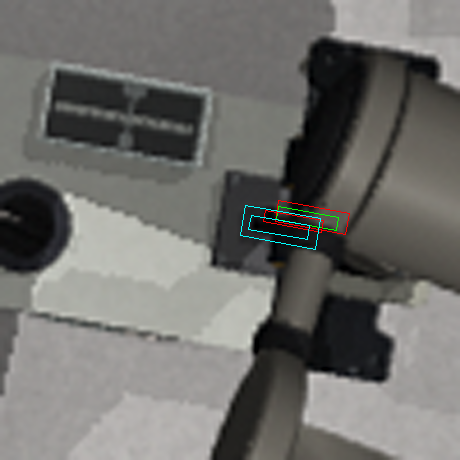

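```bash
python3 - <<'E'
import pickle
from h import *
p=pickle.load(open('ps.pkl','rb'))[0]
r0,r1,c0,c1=210,275,335,400
im=p['color'][r0:r1,c0:c1,::-1].astype(float); im=np.clip(im*2,0,255).astype(np.uint8)
cv2.imwrite('pics/z1.png',cv2.resize(im,None,fx=9,fy=9,interpolation=2))
E
```

```text
(no output)
```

View pics/z1.png

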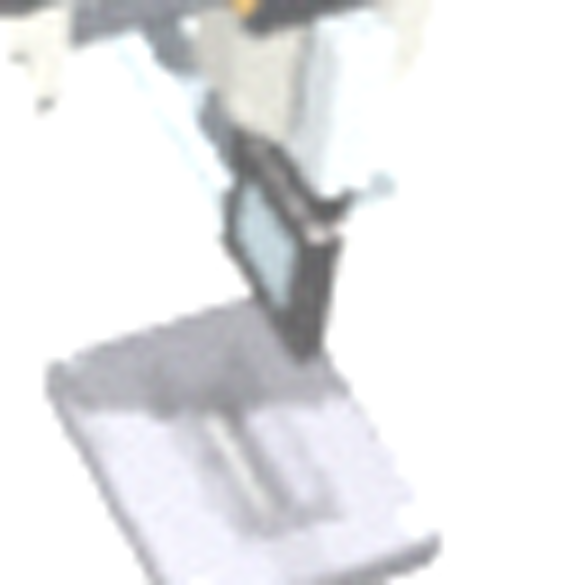

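```bash
python3 - <<'E'
import pickle
from h import *
ps=pickle.load(open('ps.pkl','rb'))
PH=(0.5594,-0.0485,-0.1975)
for nm,p,(r0,r1,c0,c1),S in(('side0',ps[0],(228,285,335,392),10),('top0',ps[1],(190,228,370,410),14)):
    im=cv2.imread(f'pics/{nm}.png')[r0:r1,c0:c1]; im=np.clip(im.astype(float)*1.8,0,255).astype(np.uint8)
    im=cv2.resize(im,None,fx=S,fy=S,interpolation=2)
    for z,c in((.07,(0,0,255)),(.085,(0,255,0)),(.0925,(255,0,0))):
        X=T(*PH,[[i*.035,-.09+j*.043,z] for i,j in((-1,-1),(-1,1),(1,1),(1,-1))])
        cv2.polylines(im,[np.round((proj(p,X)-[c0,r0]+.5)*S).astype(np.int32)],True,c,1)
    for z,c,lx,ly in((.085,(0,255,0),.01,.042),(.091,(255,255,0),.022,.054)):
        X=T(*PH,[[i*lx/2,-.09+j*ly/2,z] for i,j in((-1,-1),(-1,1),(1,1),(1,-1))])
        cv2.polylines(im,[np.round((proj(p,X)-[c0,r0]+.5)*S).astype(np.int32)],True,c,1)
    cv2.imwrite(f'pics/gd_{nm}.png',im)
E
```

```text
(no output)
```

View pics/gd_side0.png

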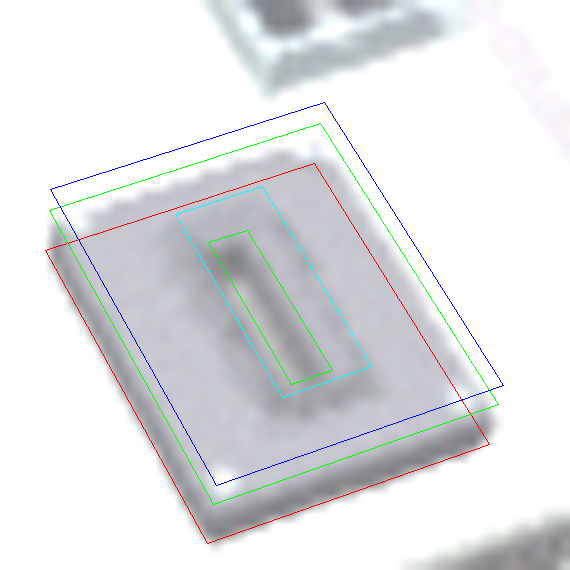

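View pics/gd_top0.png

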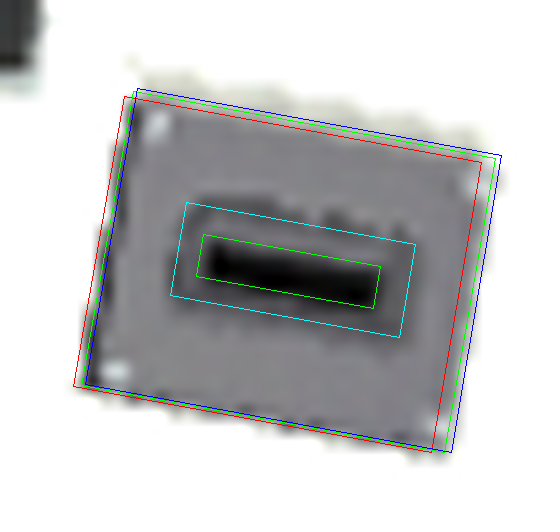

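```bash
cat > tg.py <<'E'
from h import *
import sys
s=telemetry.observe(); R=Ro.from_euler('xyz',s['tool_rot']).as_matrix(); d=R[:,2]; print('toolz',np.round(d,4))
sx,sy=.5405,-.1387
if len(sys.argv)>2: sx,sy=float(sys.argv[2]),float(sys.argv[3])
z=float(sys.argv[1]); L=min(z-.0775,.089)   # entering part height
delta([sx-d[0]*L,sy-d[1]*L,z],1.373)
E
python3 tg.py .184
```

```text
toolz [ 0.0141  0.0025 -0.9999]
delta tool mm [-1.9 -3.6 42.8] turn 0.004 t 25.85 pos [ 0.5425 -0.1379  0.2268] rot [ 3.1283 -0.0052  1.3768] F [ 0.3 -0.5 -0.2] M [-0.05  0.05  0.03] open 0.0141
```

servo_tool(targets="-1 -2 15 0; -1 -1 14 0; 0 0 8 0; 0 0 3 0; 0 0 0 0; 0 0 0 0")

```text
time: 26.6
tool_pos: [0.5403, -0.1397, 0.186]
tool_rot: [3.126, -0.005, 1.376]
contact_force: [0.1, 0.6, -0.3]
opening: 0.0139
```

```bash
python3 tg.py .18; python3 see.py h2 -2 0
```

```text
toolz [ 0.0158  0.0018 -0.9999]
delta tool mm [ 0.6 -1.4  6. ] turn 0.003 t 26.6 pos [ 0.5403 -0.1397  0.186 ] rot [ 3.1264 -0.0048  1.3764] F [ 0.1  0.6 -0.3] M [-0.07  0.06  0.02] open 0.0139
delta tool mm [  1.7   1.9 -49. ] turn 0.003 t 26.6 pos [ 0.5403 -0.1397  0.186 ] rot [ 3.1264 -0.0048  1.3764] F [ 0.1  0.6 -0.3] M [-0.07  0.06  0.02] open 0.0139
```

View pics/h2s.png

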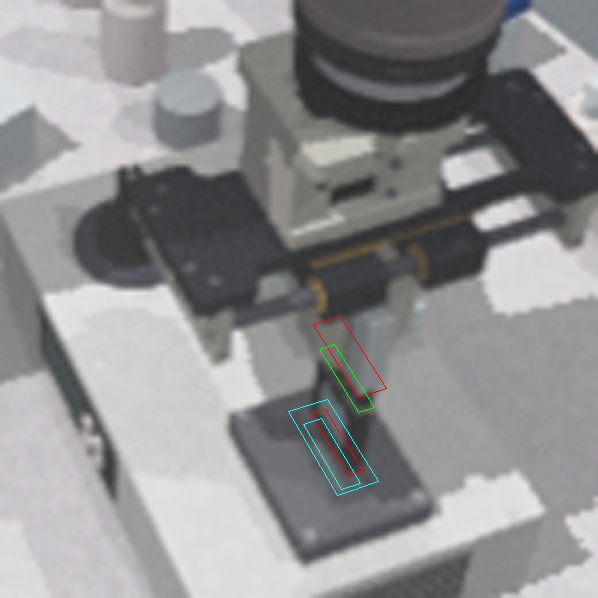

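```bash
python3 - <<'E'
import pickle
from h import *
p=pickle.load(open('ps.pkl','rb'))[0]
r0,r1,c0,c1=225,280,335,395
im=p['color'][r0:r1,c0:c1,::-1].astype(float); im=np.clip(im*2.2,0,255).astype(np.uint8)
cv2.imwrite('pics/z2.png',cv2.resize(im,None,fx=10,fy=10,interpolation=2))
E
```

```text
(no output)
```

View pics/z2.png

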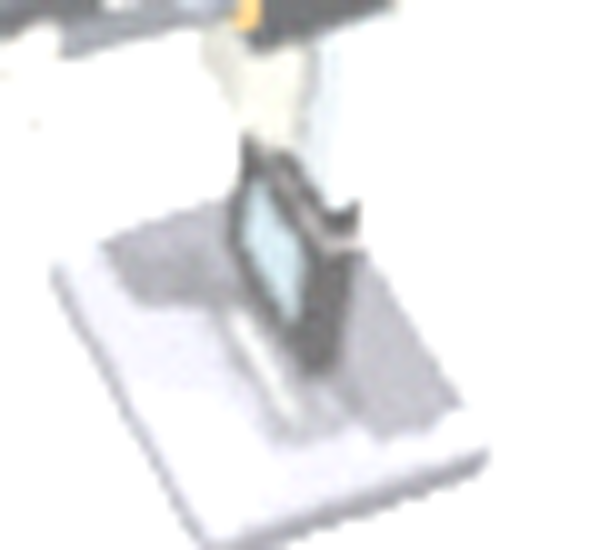

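servo_tool(targets="1 -2 2 0; 0 -1 2 0; 0 0 2 0; 0 0 2 0; 0 0 0 0; 0 0 0 0")

```text
time: 27.45
tool_pos: [0.5375, -0.138, 0.1777]
tool_rot: [3.126, -0.005, 1.376]
contact_force: [0.7, 0.3, -0.6]
opening: 0.0139
```

```bash
python3 tg.py .17; python3 - <<'E'
from h import *
p=cams.read_camera('side')
r0,r1,c0,c1=225,280,335,395
im=p['color'][r0:r1,c0:c1,::-1].astype(float); im=np.clip(im*2.2,0,255).astype(np.uint8)
cv2.imwrite('pics/z3.png',cv2.resize(im,None,fx=10,fy=10,interpolation=2))
E
```

```text
toolz [ 0.0164  0.0015 -0.9999]
delta tool mm [-0.5  1.5  7.7] turn 0.003 t 27.45 pos [ 0.5375 -0.138   0.1777] rot [ 3.1258 -0.0047  1.3764] F [ 0.7  0.3 -0.6] M [-0.08  0.1  -0.06] open 0.0139
```

View pics/z3.png

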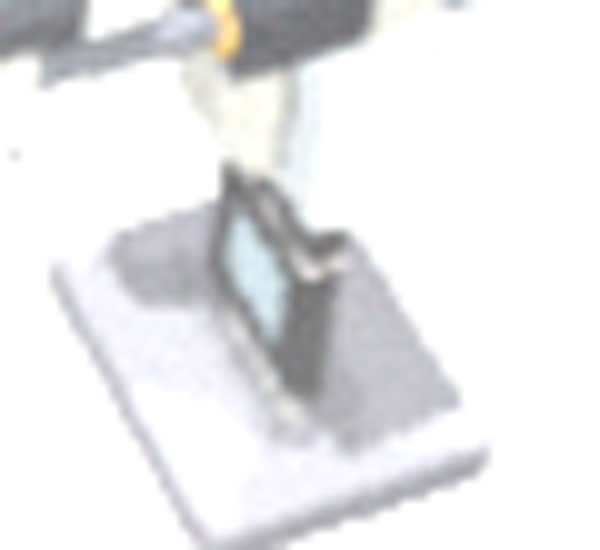

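servo_tool(targets="0 0 3 0; 0 0 3 0; 0 0 3 0; 0 0 3 0; 0 0 0 0")

```text
time: 28.12
tool_pos: [0.538, -0.1381, 0.1649]
tool_rot: [3.125, -0.005, 1.376]
contact_force: [0.5, -0.5, -1.3]
opening: 0.014
```

```bash
python3 tg.py .16 .538 -.138
```

```text
toolz [ 0.0169  0.0014 -0.9999]
delta tool mm [-0.3 -1.4  4.8] turn 0.003 t 28.125 pos [ 0.538  -0.1381  0.1649] rot [ 3.1253 -0.0046  1.3764] F [ 0.5 -0.5 -1.3] M [-0.1  -0.   -0.03] open 0.014
```

servo_tool(targets="0 0 3 0; 0 0 3 0; 0 0 3 0; 0 0 0 0")

```text
time: 28.62
tool_pos: [0.5381, -0.138, 0.1552]
tool_rot: [3.125, -0.005, 1.376]
contact_force: [0.6, 0.1, 0.0]
opening: 0.0141
```

```bash
python3 tg.py .15 .538 -.138;  python3 - <<'E'
from h import *
p=cams.read_camera('side')
r0,r1,c0,c1=225,280,335,395
im=p['color'][r0:r1,c0:c1,::-1].astype(float); im=np.clip(im*2.2,0,255).astype(np.uint8)
cv2.imwrite('pics/z4.png',cv2.resize(im,None,fx=10,fy=10,interpolation=2))
E
```

```text
toolz [ 0.0169  0.0014 -0.9999]
delta tool mm [-0.3 -1.4  5.2] turn 0.003 t 28.625 pos [ 0.5381 -0.138   0.1552] rot [ 3.1253 -0.0047  1.3764] F [0.6 0.1 0. ] M [-0.11 -0.05 -0.  ] open 0.0141
```

View pics/z4.png

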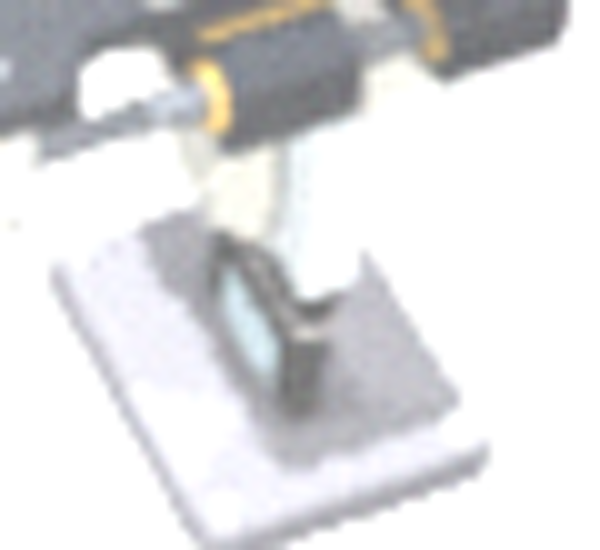

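servo_tool(targets="0 0 4 0; 0 0 4 0; 0 0 4 0; 0 0 4 0; 0 0 4 0; 0 0 3 0; 0 0 0 0")

```text
time: 29.55
tool_pos: [0.5386, -0.1381, 0.1306]
tool_rot: [3.125, -0.005, 1.376]
contact_force: [0.6, -0.2, -1.2]
opening: 0.0139
```

```bash
python3 tg.py .124 .538 -.138;  python3 see.py h5 -2 0; python3 - <<'E'
import pickle
from h import *
p=pickle.load(open('ps.pkl','rb'))[0]
r0,r1,c0,c1=225,280,335,395
im=p['color'][r0:r1,c0:c1,::-1].astype(float); im=np.clip(im*2.2,0,255).astype(np.uint8)
cv2.imwrite('pics/z5.png',cv2.resize(im,None,fx=10,fy=10,interpolation=2))
E
```

```text
toolz [ 0.0168  0.0014 -0.9999]
delta tool mm [-0.3 -1.4  6.6] turn 0.003 t 29.55 pos [ 0.5386 -0.1381  0.1306] rot [ 3.1254 -0.0046  1.3764] F [ 0.6 -0.2 -1.2] M [-0.08 -0.03  0.02] open 0.0139
delta tool mm [   0.7    4.9 -104.3] turn 0.003 t 29.55 pos [ 0.5386 -0.1381  0.1306] rot [ 3.1254 -0.0046  1.3764] F [ 0.6 -0.2 -1.2] M [-0.08 -0.03  0.02] open 0.0139
```

View pics/z5.png

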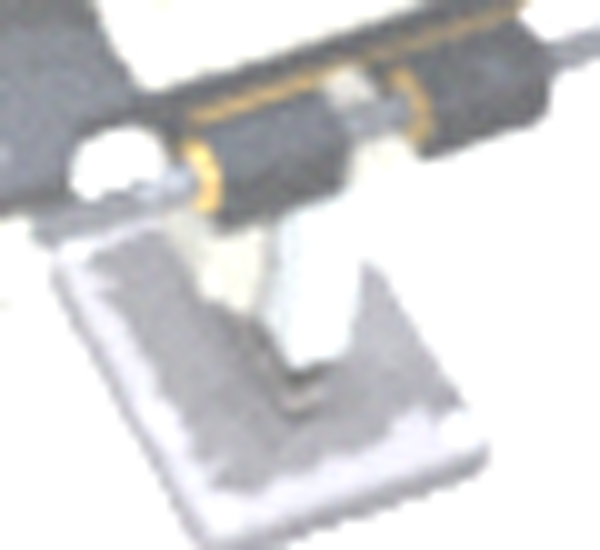

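View pics/h5s.png

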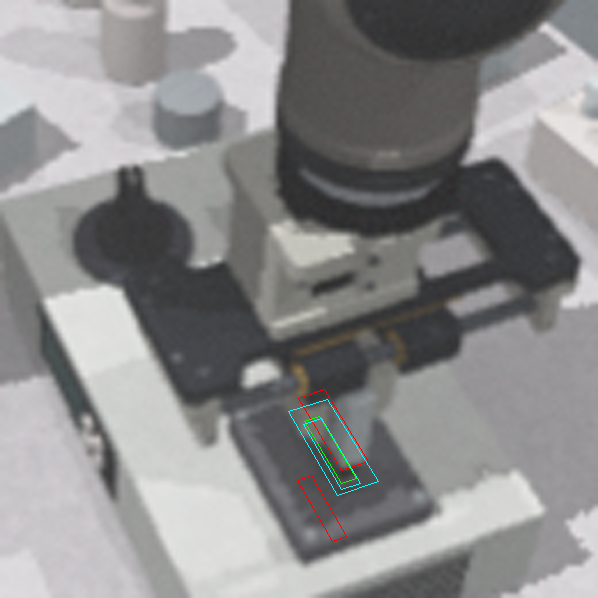

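servo_tool(targets="0 0 3 0; 0 0 2 0; 0 0 1 0; 0 0 0 0; 0 0 0 0")

```text
time: 30.28
tool_pos: [0.5386, -0.138, 0.1246]
tool_rot: [3.125, -0.005, 1.376]
contact_force: [-0.0, 0.4, -0.9]
opening: 0.0139
```

```bash
python3 tg.py .124 .538 -.138
```

```text
toolz [ 0.017   0.0013 -0.9999]
delta tool mm [-0.3 -1.4  0.6] turn 0.003 t 30.275 pos [ 0.5386 -0.138   0.1246] rot [ 3.1252 -0.0046  1.3765] F [-0.   0.4 -0.9] M [-0.18  0.    0.  ] open 0.0139
```

servo_tool(targets="0 0 0.6 0; 0 0 0 0; 0 0 0 0; 0 0 0 0; 0 0 0 0; 0 0 0 0")

```text
time: 31.02
tool_pos: [0.5386, -0.138, 0.1241]
tool_rot: [3.125, -0.005, 1.376]
contact_force: [0.3, 1.6, -1.8]
opening: 0.0138
```

```bash
python3 tg.py .124 .538 -.138; python3 rect.py 9; python3 see.py h6 -2 0; python3 - <<'E'
import pickle
from h import *
ps=pickle.load(open('ps.pkl','rb')); save(ps[0],'fin_s.png'); save(ps[1],'fin_t.png')
r0,r1,c0,c1=235,280,335,395
im=ps[0]['color'][r0:r1,c0:c1,::-1].astype(float); im=np.clip(im*2.2,0,255).astype(np.uint8)
cv2.imwrite('pics/z6.png',cv2.resize(im,None,fx=10,fy=10,interpolation=2))
E
```

```text
toolz [ 0.017   0.0013 -0.9999]
delta tool mm [-0.3 -1.4  0. ] turn 0.003 t 31.025 pos [ 0.5386 -0.138   0.1241] rot [ 3.1252 -0.0045  1.3765] F [ 0.3  1.6 -1.8] M [-0.1  -0.01  0.04] open 0.0138
delta tool mm [   0.6    4.9 -110.9] turn 0.003 t 31.125 pos [ 0.5386 -0.138   0.124 ] rot [ 3.1251 -0.0045  1.3765] F [ 0.7  0.5 -1.5] M [-0.06  0.04 -0.01] open 0.0138
```

View pics/z6.png

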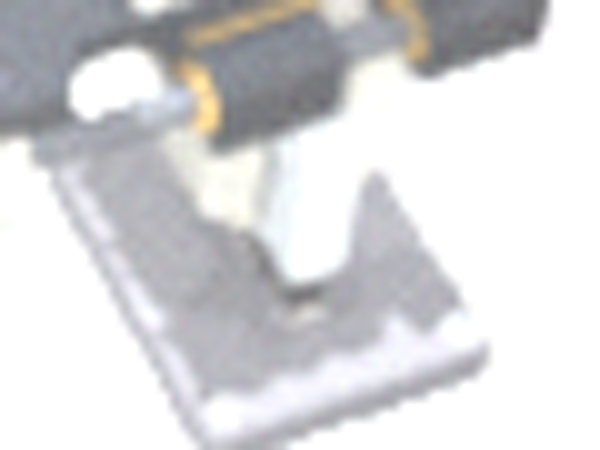

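View pics/fin_s.png

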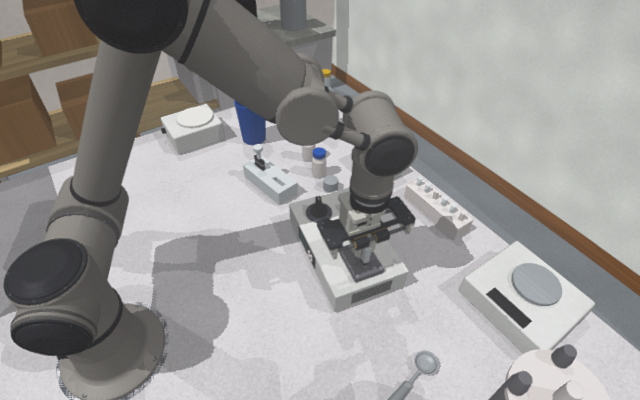

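View pics/r9.png

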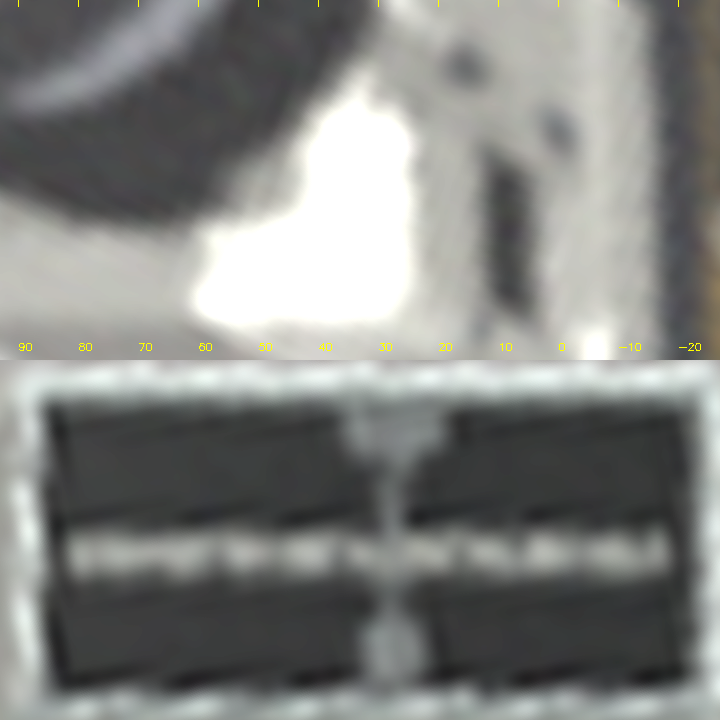

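```bash
python3 -c "
from cell import robot; print(robot.hand_in())"
```

```text
the job is handed in; nothing more can be done
None
```

The job is handed in: the pointer is set to the mark, and the check filter is held in the slot with its line at slot level. No verdict came back.

- **Pointer:** I turned the knob about 1.53 rad clockwise. Before I fetched the filter, the pointer and mark tips agreed to about 0.2 mm in both cameras. The last top picture still showed them lined up, but by then the gripper blocked the side view of them.
- **Filter:** I took it from the rack and passed it through the slot without noticeable contact (about 2 N at most). It is gripped at 25 N with the line worked out at 85 mm, and the white line shows at the guard's surface in the side picture. The handle's underside should be about 16 mm above slot level.
- **Upright:** the tool leans about 1°, because small tilts built up over the moves. I tried to work it out before the grasp but only removed part of it.
- **Side-view mismatch:** in the side picture the guard's top appeared near 85 mm, but a 15 mm guard centred on 85 mm would reach 92.5 mm. I kept the given 85 mm level for the line.
- **Slot position:** the knob-based estimate and the side picture differed by about 2–3 mm across the slot. I settled on a position between the two, and the blade then passed through freely.
- **Other things:** the blank is still in the rack. The tin, the scoop and the jar in view looked undisturbed in the last side picture, and I saw no contact with anything else. The second jar was mostly hidden by the arm, and I did not look at the last full top picture. I handed in at about 31 s.

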